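# Load the end-bar punch from the sloped rack and stroke it

## Task

Pick the shouldered end bar (the bar with the wider, notched head) out of its compartment in the sloped wooden rack and lay it, not drop it, flat on the bed of the bench punch, lengthwise between the corner fences; either end may face the plunger. Let go of it, then push the punch's sprung plunger fully down through its stroke and let it come back up. Leave the other two pieces in their compartments and do not knock the glass jar over.

Things in the scene. Friction and masses are not known exactly. Their poses are not given: they have to be found in the camera images.
- end_bar: Part to load: pale cedar bar 150 mm long, 12 thick, loose, 30 g. 26 mm wide from x = -75 to +25 mm, then a 38 mm wide head to +75 mm; the head's last 14 mm has an 18 mm wide notch. Origin: centre of underside; x along it to the head, y across, z out of the upper face. Starts on the rack's sloped floor in any compartment, head uphill (away from the robot).
- plain_bar: Same cedar, a straight bar 150 x 26 x 12 mm without a head, in another compartment. Origin: centre of its underside, x along its length. Leave it.
- short_block: Same cedar, a short block 80 x 38 x 20 mm, in the remaining compartment. Origin: centre of its underside, x along its length. Leave it.
- rack: Fixed dark wooden rack, 3 open compartments side by side along y, each 112 mm wide, 186 long inside (middles y = -117, 0, 117 mm). The floor falls at 15 degrees towards -x (the robot); it is 52 mm above the bench at the middle, 28 at the low end, 76 at the high end. Walls and dividers 5 mm thick, 22 mm above the floor. Origin: on the bench under the middle, z up.
- bed (a point): Centre of the flat top of the punch's grey bed (194 x 100 mm), 30 mm above the bench; x along it to the plunger, y across, z up. Inner faces of end fences at x = +-87 mm, of side fences at y = +-29 mm; side fences only at 57 < |x| < 87 mm, so the middle 114 mm is open at both sides for fingers. Fences 12 mm high.
- plunger_top (a point): Centre of the top of the plunger's round steel cap (44 mm across), 132 mm above the bench when up. The plunger stands on an 80 mm high, 52 x 56 mm housing beyond the bed's far end, 128 mm along x from the point bed. It moves down with the plunger.
- plunger (a joint): How far the plunger is pressed, m: 0 up, 0.025 fully down. A spring pushes it back up: about 4 N at the top, 11 N at the bottom.
- jar: Squat glass jar of wooden pegs, 80 mm across, 70 mm high (pegs stick out to 90 mm), standing loose on the bench between the rack and the punch, towards the far side. Origin: centre of its underside, z up.

How it is judged (in metres and radians):
On the way, in this order (a step that is already met when the one before it is completed fails the run):
1. the end bar is lowered, still held, to within 25 mm of the bed (x of end_bar in the frame of bed between -0.04 and 0.04 m and y of end_bar in the frame of bed between -0.04 and 0.04 m and z of end_bar in the frame of bed between -0.004 and 0.025 m and contact force between the fingers and end_bar above 0.5 N), for 0.05 s.
2. the end bar lies flat on the bed between the fences, let go (x of end_bar in the frame of bed between -0.016 and 0.016 m and y of end_bar in the frame of bed between -0.017 and 0.017 m and z of end_bar in the frame of bed between -0.004 and 0.005 m and angle between the x axis of end_bar and the x axis of bed, either way round below 0.23 rad and angle between end_bar's own z axis and vertical below 0.06 rad and contact force between the fingers and end_bar below 0.1 N), for 0.2 s.
3. the plunger is pushed fully down with the end bar on the bed (x of end_bar in the frame of bed between -0.016 and 0.016 m and y of end_bar in the frame of bed between -0.017 and 0.017 m and z of end_bar in the frame of bed between -0.004 and 0.005 m and angle between the x axis of end_bar and the x axis of bed, either way round below 0.23 rad and angle between end_bar's own z axis and vertical below 0.06 rad and value of joint plunger above 0.022 m), for 0.1 s.
At the end, for the whole second after the job is handed in: The end bar lies flat, at rest and let go between the bed's fences (centre within 16 mm lengthwise, 17 mm across, 0.23 rad, 5 mm in height), either way round; plunger pressed past 22 mm, now back up below 4 mm; plain bar and short block within 70 mm of their starts; jar upright within 0.3 rad (all of step 2 and value of joint plunger below 0.004 m and linear speed of end_bar below 0.02 m/s and distance of each of plain_bar, short_block from where it was at the start of the episode below 0.07 m and angle between jar's own z axis and vertical below 0.3 rad); the robot touches nothing.
It fails at once if the glass jar is knocked over (angle between jar's own z axis and vertical above 0.5 rad).
It also fails if it takes over 54 s, if anything falls off the work surface, if the arm or the gripper's body presses on something with over 40 N, if the wrist force passes 120 N, or if a joint passes its speed limit or range.

## Robot

A 6-joint arm with a two-finger parallel gripper is mounted at the origin on the work surface. World frame = base frame: x ahead of the robot, y to its left, z up, the work surface at z = 0. Lengths are in m, angles in degrees, forces in N, time in s.
With the tool pointing down it reaches from about 0.425 to 1.125 m from the base axis. Payload 14.9 kg.
Tool frame: the origin (TCP) lies at the very end of the fingers, on their centre line; the grasp point (between the pads) lies 19 mm behind it (env.grip_depth is the distance from the TCP to the grasp point, in m); z points along the fingers, x is the direction in which the jaws open and shut, and the axes are right-handed (so a half turn about z gives the same grasp; the last joint's range is limited). The gripper opens to 91 mm and grips with 3 to 60 N. Pads are 32 mm wide; open, the fingers measure 118 mm over their backs; the gripper's body (76 mm by 178 mm) begins 60 mm behind the grasp point.
Start: joints at [-72.095, 21.709, 99.362, -0, 58.929, -1.908], TCP at [0.237, -0.659, 0.214] pointing down, gripper open.
Joint ranges: [-158.91, 158.91], [-42.39, 125.64], [0.06, 152.35], [-60.88, 240.88], [17.5, 164.5], [-176.32, 176.32]. Speed limits (degrees/s): [108.29, 108.29, 136.94, 180, 180, 180].

## Interface

Orientations are given as a 3x3 rotation matrix whose columns are the frame's x, y, z axes.
In Python, from plant import env gives the robot as it stands.
- The arm moves only by the tool step_arm, never from a script. Its argument "moves" is a list of rows, each an object of numbers: "tx", "ty", "tz": the shift along the world's x, y, z in m; "ax", "ay", "az": the turn, a rotation vector about the world's x, y, z in rad; "claw": the closure in counts, from 0 (fully open) to 255 (shut). In form: [{"tx": .., "ty": .., "tz": .., "ax": .., "ay": .., "az": .., "claw": ..}, ...]. A call has exactly 10 rows; each row shifts and turns the commanded pose from where the row before left it; what a row does not reach is not made up. A row lasts 1/8 s, in which the tool goes at most 62.5 mm and 10.7 degrees, less where a joint would pass 70% of its speed; a pose out of reach is approached as far as the arm can. A call with a gripper value outside its range is refused whole. The fingers move at their own pace and stop on an object; the grip force is fixed at half the most. Time passes only in rows, so rows that do not move let the fingers close, or fill a call up. It gives the time, the measured TCP pose, the force and the opening at its end, in the units of the state.
- env.state(): the state, without advancing time (a new reading comes with each control period).
- env.read_camera(name): name is "scene" or "side" or "wrist"; returns (picture, depth): 420x560x3 uint8, blue, green, red; 420x560 float32, m along the optical axis (not along the pixel's ray), 0 where there is no reading.
- env.camera_model(name): a dict with "intrinsics" (3x3 intrinsics, pixels), "world_to_cam" (4x4, takes a point from world to camera coordinates). Camera axes: x right, y down, z forward; pixel columns grow to the right and rows downward; lengths in m; the calibration is good to about 2 mm. A picture is of the moment at which its call begins: read the wrist's pose just before it. camera_model takes no time and is no camera call; for the wrist camera it gives the pose at the moment of the call.
- env.job_done(): hands the job in, once; it reports no verdict.
The state is a dict: "clock": time; "joints": joint angles; "qd": joint speeds; "effort": joint torques, N m; "ee_pos": TCP position; "tcp_rot": TCP orientation; "wrist_force": force on the tool from outside, world axes, zero at the start; "ft_torque": the same for the moment, N m; "width": opening from 0.0 (shut) to 1.0 (fully open).
Only numpy, scipy, OpenCV 4.12 (cv2) and the standard library are available. Lean on these libraries where they do the work, as an engineer would, in place of code of your own. Each camera call takes 0.05 s, during which the arm holds its last target.

## Working session

There is one attempt and no reset: what is moved stays moved. The work goes in short steps, Python scripts to look and compute and a tool call to move; the robot and the scene stay as the last step left them, time stands still between calls to the robot, and variables do not carry over. Pictures are saved under pics/ and viewed, and the job is handed in when it is done.

Besides the shell and the picture viewer there is one more tool, called after ">>>" as name([rows], argument=value, ...), one row to a line, values as JSON. step_arm: Moves the arm, as the interface text tells. Its arguments: {"type":"object","properties":{"moves":{"type":"array","items":{"type":"object","properties":{"tx":{"type":"number"},"ty":{"type":"number"},"tz":{"type":"number"},"ax":{"type":"number"},"ay":{"type":"number"},"az":{"type":"number"},"claw":{"type":"number"}}}}},"required":["moves"]}

```bash
ls; mkdir -p pics; python3 - <<'E'
from plant import env
import cv2, numpy as np
for n in ["scene","side"]:
    p,d=env.read_camera(n)
    m=env.camera_model(n)
    cv2.imwrite(f"pics/{n}0.png",p)
    np.savez(f"{n}0.npz",p=p,d=d,K=m["intrinsics"],T=m["world_to_cam"])
    print(n,np.round(m["intrinsics"],1).tolist(),np.round(m["world_to_cam"],3).tolist())
s=env.state(); print(s)
print(env.grip_depth)
E
```

```text
pics
scene [[387.0, 0.0, 267.0], [0.0, 387.0, 210.0], [0.0, 0.0, 1.0]] [[-0.345, 0.938, -0.011, 0.164], [0.629, 0.223, -0.745, -0.333], [-0.697, -0.264, -0.667, 1.503], [0.0, 0.0, 0.0, 1.0]]
side [[423.5, 0.0, 272.1], [0.0, 423.5, 205.7], [0.0, 0.0, 1.0]] [[-0.99, -0.137, 0.023, 0.622], [-0.104, 0.626, -0.773, 0.128], [0.092, -0.768, -0.634, 0.879], [0.0, 0.0, 0.0, 1.0]]
{'clock': 0.1, 'joints': array([-7.20940102e+01,  2.17353335e+01,  9.93900489e+01, -6.88781608e-04,
        5.89277522e+01, -1.90680365e+00]), 'qd': array([ 0.05186825, -0.083532  , -0.12793774,  0.0514188 , -0.10789259,
       -0.03218436]), 'effort': array([-5.86868118e-04, -7.65037251e+01, -4.35295665e+01,  6.52063102e-02,
        3.97976220e-02, -2.04325175e-05]), 'ee_pos': array([ 0.23716793, -0.65824949,  0.21337514]), 'tcp_rot': array([[ 3.38953704e-01, -9.40803008e-01, -2.94924586e-04],
       [-9.40802597e-01, -3.38953831e-01,  8.79288076e-04],
       [-9.27202685e-04, -2.05721340e-05, -9.99999570e-01]]), 'wrist_force': array([ 0.15070949,  0.55893321, -0.02266916]), 'ft_torque': array([0.04032392, 0.01138426, 0.0042451 ]), 'width': 0.9974159549436655}
0.0188
```

View pics/scene0.png

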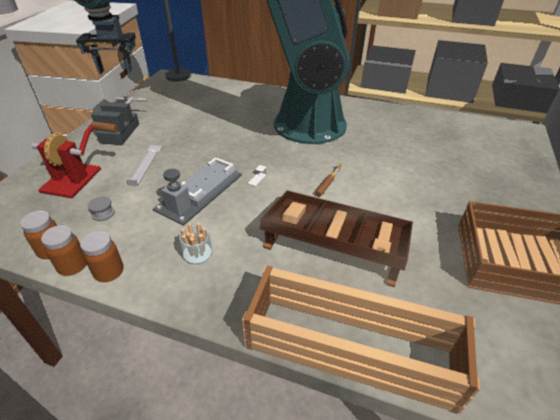

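View pics/side0.png

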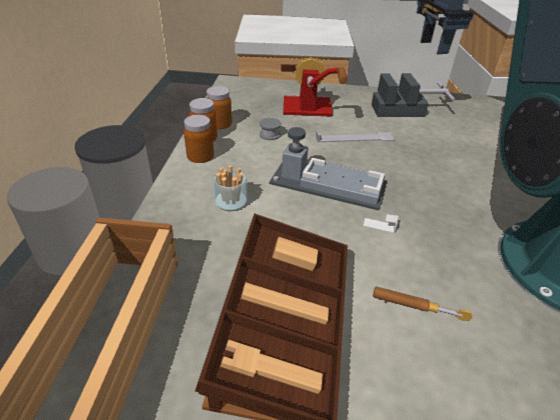

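The scene view shows the rack with block (295,213), plain bar (338,223) and end bar (383,237). The side view shows the end bar in the nearest compartment, with its notched head at (238,357) and tail at (320,380). The punch bed is at about (343,182), the plunger cap at (297,133) and the jar at (231,190).

```bash
cat > h.py <<'E'
import numpy as np, cv2
def load(n):
    z=np.load(n+".npz"); return z["p"],z["d"],z["K"],z["T"]
def world(d,K,T,us,vs):
    us=np.asarray(us);vs=np.asarray(vs)
    z=d[vs,us]; P=np.stack([(us-K[0,2])/K[0,0]*z,(vs-K[1,2])/K[1,1]*z,z],-1)
    return (P-T[:3,3])@T[:3,:3]
def ray(K,T,uv,h):
    uv=np.atleast_2d(uv).astype(float)
    r=np.c_[(uv-K[[0,1],[2,2]])/K[[0,1],[0,1]],np.ones(len(uv))]@T[:3,:3]
    c=-T[:3,:3].T@T[:3,3]
    return c+r*((h-c[2])/r[:,2])[:,None]
E
python3 - <<'E'
from h import *
p,d,K,T=load("side0")
hsv=cv2.cvtColor(p,cv2.COLOR_BGR2HSV)
for (u,v) in [(238,350),(300,375),(285,303),(295,253),(340,182),(297,133),(231,190),(330,240)]:
    print((u,v),hsv[v,u],np.round(world(d,K,T,[u],[v]),4))
for n in ("side0","scene0"):
    p,d,K,T=load(n)
    W=world(d,K,T,*np.meshgrid(np.arange(560),np.arange(420)))
    hsv=cv2.cvtColor(p,cv2.COLOR_BGR2HSV)
    m=(cv2.inRange(hsv,(8,60,130),(25,200,255))>0)&(W[...,2]>.02)&(W[...,2]<.13)&(W[...,0]>.3)&(W[...,0]<.95)&(abs(W[...,1])<.7)
    nn,l,st,c=cv2.connectedComponentsWithStats(m.astype(np.uint8))
    print(n)
    for i in range(1,nn):
        if st[i,4]>120:
            P=W[l==i]; print(st[i],c[i].round(1),P.mean(0).round(4),P.min(0).round(3),P.max(0).round(3))
crop=load("side0")[0]
cv2.imwrite("pics/c1.png",cv2.resize(crop[210:420,190:360],None,fx=2.8,fy=2.8,interpolation=2))
cv2.imwrite("pics/c2.png",cv2.resize(crop[110:220,200:400],None,fx=4,fy=4,interpolation=2))
E
```

```text
(238, 350) [ 16 127 217] [[0.634  0.3398 0.0795]]
(300, 375) [ 16 118 224] [[0.5394 0.3521 0.0562]]
(285, 303) [ 16 122 224] [[0.5758 0.2318 0.0638]]
(295, 253) [ 16 120 228] [[0.57   0.1206 0.0721]]
(340, 182) [108  20 153] [[ 0.4853 -0.1789  0.031 ]]
(297, 133) [83 23 89] [[ 0.6013 -0.2181  0.1341]]
(231, 190) [ 37  17 136] [[ 0.731  -0.0583  0.0656]]
(330, 240) [ 11 161  73] [[0.5052 0.0623 0.0603]]
side0
[216 165  17  22 158] [223.  174.5] [ 0.7571 -0.0952  0.0792] [ 0.742 -0.131  0.041] [ 0.776 -0.064  0.088]
[ 96 217  76  11 334] [133.5 222.4] [0.8737 0.1295 0.1127] [0.803 0.12  0.11 ] [0.945 0.137 0.115]
[   0  223  107  173 2218] [ 47.7 308.5] [0.9279 0.3229 0.1085] [0.913 0.135 0.106] [0.944 0.466 0.111]
[  70  228  100  192 2743] [118.5 329.4] [0.8081 0.3391 0.1081] [0.794 0.132 0.023] [0.867 0.48  0.112]
[272 237  46  34 944] [295.2 253.3] [0.5697 0.1181 0.0688] [0.529 0.073 0.044] [0.613 0.134 0.084]
[ 241  282   88   42 1506] [284.9 302.9] [0.5759 0.2309 0.063 ] [0.502 0.204 0.033] [0.65  0.242 0.085]
[375 286  64  23 395] [404.6 297.3] [0.3615 0.1533 0.0231] [0.302 0.13
[... 372 characters left out ...]
224.1] [0.5774 0.2296 0.0621] [0.486 0.212 0.026] [0.65  0.243 0.084]
[373 221  20  32 407] [383.6 237.7] [0.5874 0.3503 0.0633] [0.492 0.329 0.027] [0.655 0.371 0.084]
[181 224  15  21 182] [188.5 235.3] [ 0.7528 -0.1038  0.0743] [ 0.711 -0.129  0.021] [ 0.776 -0.08   0.088]
[ 50 242  24  13 130] [ 62.8 249.5] [ 0.9029 -0.3538  0.0852] [ 0.875 -0.377  0.078] [ 0.921 -0.343  0.096]
[ 89 245  25  17 145] [102.3 255.3] [ 0.8862 -0.2539  0.085 ] [ 0.851 -0.278  0.078] [ 0.906 -0.243  0.096]
[  242   266   228   143 13772] [356.3 335.4] [0.8839 0.3309 0.0786] [0.795 0.119 0.02 ] [0.948 0.527 0.116]
[461 316  18  96 531] [471.5 357.2] [0.8759 0.5325 0.1066] [0.794 0.524 0.02 ] [0.936 0.543 0.115]
```

```bash
ls pics
```

```text
c1.png
c2.png
scene0.png
side0.png
```

View pics/c1.png

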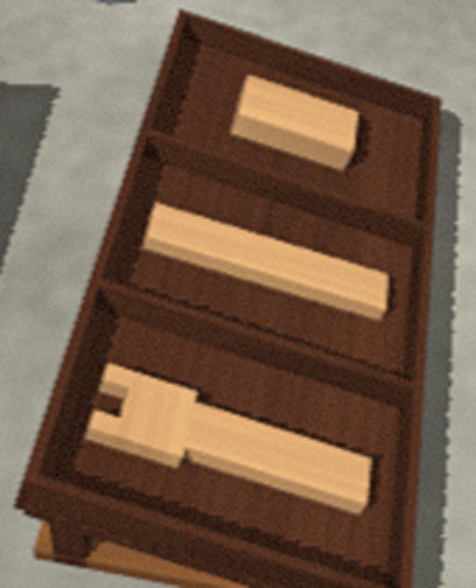

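View pics/c2.png

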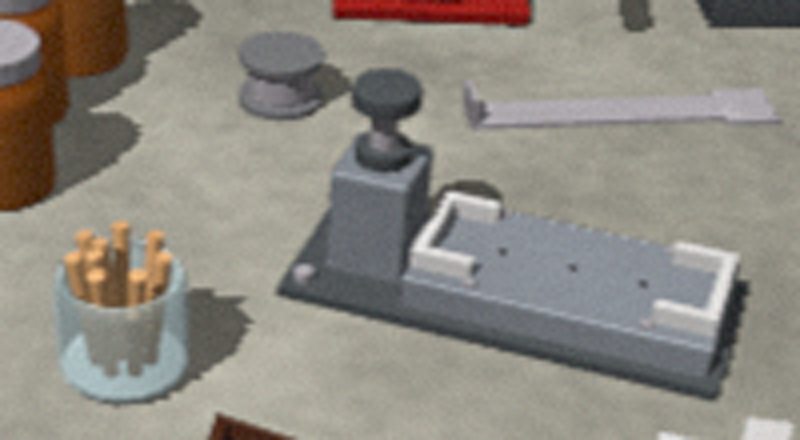

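```bash
python3 - <<'E'
from h import *
for n in ("side0","scene0"):
    p,d,K,T=load(n); print("==",n)
    W=world(d,K,T,*np.meshgrid(np.arange(560),np.arange(420)))
    hsv=cv2.cvtColor(p,cv2.COLOR_BGR2HSV)
    reg=(W[...,0]>.3)&(W[...,0]<.7)&(W[...,1]>-.35)&(W[...,1]<-.05)
    def rect(m,nm):
        P=W[m][:,:2].astype(np.float32); r=cv2.minAreaRect(P); print(nm,len(P),np.round(r[0],4),np.round(r[1],4),round(r[2],1),"z",W[m][:,2].mean().round(4))
    rect(reg&(abs(W[...,2]-.0305)<.004)&(hsv[...,2]>90),"bed")
    fm=reg&(W[...,2]>.037)&(W[...,2]<.046)&(hsv[...,2]>175)&(hsv[...,1]<40)
    rect(fm,"fence")
    # fences by ray at z=.042 on white mask components
    wm=reg&(W[...,2]>.034)&(W[...,2]<.05)&(hsv[...,2]>175)&(hsv[...,1]<40)
    nn,l,st,c=cv2.connectedComponentsWithStats(wm.astype(np.uint8),connectivity=8)
    for i in range(1,nn):
        if st[i,4]>15: print(st[i],W[l==i].mean(0).round(4))
    cap=reg&(W[...,2]>.126)&(W[...,2]<.14)
    if cap.any(): rect(cap,"cap"); 
    hs=reg&(W[...,2]>.076)&(W[...,2]<.084)
    rect(hs,"housing top")
    # bar
    bm=(cv2.inRange(hsv,(8,60,130),(25,200,255))>0)&(W[...,2]>.02)&(W[...,2]<.13)&(W[...,0]>.48)&(W[...,0]<.68)&(W[...,1]>.29)&(W[...,1]<.4)
    top=bm&(hsv[...,2]>205)
    P=W[top].astype(float); 
    for _ in range(4):
        c=P.mean(0); u,s,vt=np.linalg.svd(P-c,full_matrices=False); nrm=vt[2]*np.sign(vt[2][2]); e=(P-c)@nrm; P=P[abs(e)<.004]
    print("bar plane n",nrm.round(3),"c",c.round(4),"rms",e.std().round(4),len(P),"tilt",np.degrees(np.arccos(nrm[2])).round(2))
    ax=vt[0]*np.sign(vt[0][0]); lat=np.cross(nrm,ax); q=(P-c)
    a=q@ax;b=q@lat
    print("ax",ax.round(3),"a",np.percentile(a,[0.3,99.7]).round(4),"b tail",np.percentile(b[a<.01],[1,99]).round(4),"head",np.percentile(b[a>.03],[1,99]).round(4))
    r=cv2.minAreaRect(np.c_[a,b].astype(np.float32)); print(r)
    t=a<.015
    k=np.polyfit(a[t],b[t],1);print("tail slope deg",np.degrees(k[0]))
    ctr=c+ax*(np.percentile(a,[.3,99.7]).mean()); print("centre top",ctr.round(4))
    # rack walls
    rm=cv2.inRange(hsv,(0,80,20),(20,255,120))>0
    rk=rm&(W[...,0]>.4)&(W[...,0]<.75)&(W[...,1]>0)&(W[...,1]<.5)&(W[...,2]>.01)
    r=cv2.minAreaRect(W[rk][:,:2].astype(np.float32)); print("rack",r)
E
```

```text
== side0
bed 1660 [ 0.4597 -0.188 ] [0.1513 0.3178] 57.8 z 0.0309
fence 236 [ 0.4788 -0.2034] [0.0773 0.1902] 76.9 z 0.0425
[303 158  22  19 105] [ 0.5573 -0.2159  0.0425]
[364 170  21  21 133] [ 0.4001 -0.1853  0.0424]
cap 164 [ 0.6022 -0.2291] [0.043 0.042] 41.4 z 0.132
housing top 164 [ 0.6024 -0.2302] [0.0581 0.0515] 79.6 z 0.0804
bar plane n [-0.258  0.009  0.966] c [0.583  0.3492 0.0654] rms 0.0009 1713 tilt 14.96
ax [ 0.966 -0.033  0.258] a [-0.0769  0.07  ] b tail [-0.0129  0.0122] head [-0.0189  0.018 ]
((-0.003322020173072815, -0.00015202723443508148), (0.14813584089279175, 0.03898150473833084), 0.012937737628817558)
tail slope deg -0.06868247518989104
centre top [0.5797 0.3493 0.0645]
rack ((0.537764310836792, 0.23484519124031067), (0.3590540289878845, 0.26489073038101196), 86.6627426147461)
== scene0
bed 1024 [ 0.4668 -0.1849] [0.1426 0.3147] 59.0 z 0.0295
fence 115 [ 0.4806 -0.202 ] [0.0787 0.1907] 78.0 z 0.041
[208 158  25  13  69] [ 0.4026 -0.1822  0.0407]
[189 189  13   8  40] [ 0.5652 -0.1886  0.0409]
cap 137 [ 0.6076 -0.2302] [0.0419 0.0413] 14.5 z 0.1309
housing top 135 [ 0.6077 -0.2282] [0.0579 0.0525] 73.5 z 0.0792
bar plane n [-0.26   0.013  0.965] c [0.5865 0.3502 0.0644] rms 0.0008 294 tilt 15.1
ax [ 0.965 -0.038  0.26 ] a [-0.077   0.0661] b tail [-0.0115  0.0112] head [-0.0172  0.0171]
((-0.005106233060359955, 0.0006944183260202408), (0.03465946763753891, 0.1450662910938263), 89.17192840576172)
tail slope deg 0.1972360650806382
centre top [0.5812 0.3504 0.063 ]
rack ((0.5443116426467896, 0.2343350052833557), (0.3553800582885742, 0.27202579379081726), 87.31901550292969)
```

Estimates from both views, which agree within about 2 mm:

| Item | Position | Orientation |
|---|---|---|
| Bed | (0.479, -0.202) | yaw about -12.5° |
| Cap | (0.604, -0.230) | – |
| Bar underside centre | (0.583, 0.350, 0.052) | yaw -2.1°, slope 15° |

I'll move above the bar with the gripper half open.

>>> step_arm([
  {"tx": 0.0355, "ty": 0.043, "tz": 0.001, "az": -0.064, "claw": 0},
  {"tx": 0.0355, "ty": 0.043, "tz": 0.001, "az": -0.064, "claw": 0},
  {"tx": 0.0355, "ty": 0.043, "tz": 0.001, "az": -0.064, "claw": 0},
  {"tx": 0.0355, "ty": 0.043, "tz": 0.001, "az": -0.064, "claw": 0},
  {"tx": 0.0355, "ty": 0.043, "tz": 0.001, "az": -0.064, "claw": 0},
  {"tx": 0.0355, "ty": 0.043, "tz": 0.001, "az": -0.064, "claw": 0},
  {"tx": 0.0085, "ty": 0.0577, "tz": 0, "claw": 0},
  {"tx": 0.0085, "ty": 0.0577, "tz": 0, "claw": 0},
  {"tx": 0.0085, "ty": 0.0577, "tz": 0, "claw": 0},
  {"tx": 0.0085, "ty": 0.0577, "tz": 0, "claw": 0},
])

```text
$.moves[0]: bad value
```

>>> step_arm([
  {"tx": 0.0085, "ty": 0.0577, "claw": 115},
  {"tx": 0.0085, "ty": 0.0577, "ay": -0.029, "claw": 115},
  {"tx": 0.0085, "ty": 0.0577, "ay": -0.029, "claw": 115},
  {"tx": 0.0085, "ty": 0.0577, "ay": -0.029, "claw": 115},
  {"tx": 0.0085, "ty": 0.0577, "ay": -0.029, "claw": 115},
  {"tx": 0.0085, "ty": 0.0577, "ay": -0.029, "claw": 115},
  {"tx": 0.0085, "ty": 0.0577, "ay": -0.029, "claw": 115},
  {"tx": 0.0085, "ty": 0.0577, "ay": -0.029, "claw": 115},
  {"tx": 0.0085, "ty": 0.0577, "ay": -0.029, "claw": 115},
  {"ay": -0.029, "claw": 115},
])

```text
$.moves[0]: bad value
```

```bash
cat > tgt.py <<'E'
import sys,numpy as np
from scipy.spatial.transform import Rotation as R
from plant import env
def rel(pos,x,z):
    s=env.state()
    z=np.array(z,float);z/=np.linalg.norm(z);x=np.array(x,float);x-=z*(x@z);x/=np.linalg.norm(x)
    Rt=np.c_[x,np.cross(z,x),z]
    print("t",round(s["clock"],2),"pos",s["ee_pos"].round(4),"w",round(s["width"],3),"F",s["wrist_force"].round(1))
    print("dpos",(np.array(pos)-s["ee_pos"]).round(4),"rotvec",R.from_matrix(Rt@s["tcp_rot"].T).as_rotvec().round(4))
E
python3 - <<'E'
from tgt import *
n=np.array([-.259,.010,.966]); n/=np.linalg.norm(n)
tcp=np.array([.5836,.3497,.0522])+.003*n
print(tcp, tcp+.08*n)
rel(tcp+.08*n,[-.037,-1,0],-n)
import cv2
m=env.camera_model("wrist"); p,d=env.read_camera("wrist"); cv2.imwrite("pics/w1.png",p)
np.savez("w1.npz",p=p,d=d,K=m["intrinsics"],T=m["world_to_cam"])
E
```

```text
[0.58282313 0.34972999 0.05509751] [0.56210662 0.35052986 0.13236449]
t 0.1 pos [ 0.2372 -0.6582  0.2134] w 0.997 F [ 0.2  0.6 -0. ]
dpos [ 0.3249  1.0088 -0.081 ] rotvec [ 0.0392 -0.2608 -0.3808]
```

View pics/w1.png

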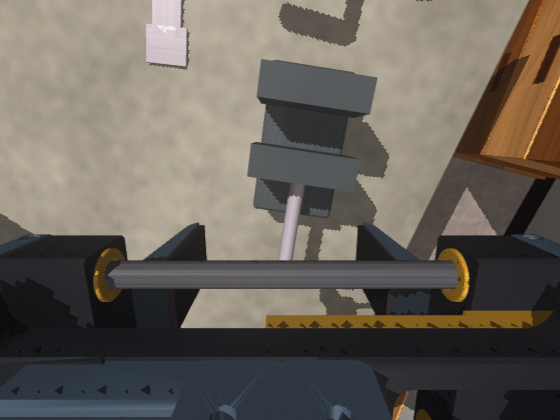

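The moves were refused because every row needs all its fields. The wrist picture is still the start view, with a vise at (310,140). I'll resend with complete rows.

>>> step_arm([
  {"tx": 0.0355, "ty": 0.043, "tz": 0.001, "ax": 0, "ay": 0, "az": -0.064, "claw": 0},
  {"tx": 0.0355, "ty": 0.043, "tz": 0.001, "ax": 0, "ay": 0, "az": -0.064, "claw": 0},
  {"tx": 0.0355, "ty": 0.043, "tz": 0.001, "ax": 0, "ay": 0, "az": -0.064, "claw": 0},
  {"tx": 0.0355, "ty": 0.043, "tz": 0.001, "ax": 0, "ay": 0, "az": -0.064, "claw": 0},
  {"tx": 0.0355, "ty": 0.043, "tz": 0.001, "ax": 0, "ay": 0, "az": -0.064, "claw": 0},
  {"tx": 0.0355, "ty": 0.043, "tz": 0.001, "ax": 0, "ay": 0, "az": -0.064, "claw": 0},
  {"tx": 0.0085, "ty": 0.0577, "tz": 0, "ax": 0, "ay": 0, "az": 0, "claw": 0},
  {"tx": 0.0085, "ty": 0.0577, "tz": 0, "ax": 0, "ay": 0, "az": 0, "claw": 0},
  {"tx": 0.0085, "ty": 0.0577, "tz": 0, "ax": 0, "ay": 0, "az": 0, "claw": 0},
  {"tx": 0.0085, "ty": 0.0577, "tz": 0, "ax": 0, "ay": 0, "az": 0, "claw": 0},
])

```text
clock: 1.4
ee_pos: [0.4842, -0.168, 0.22]
tcp_rot: [[-0.038, -0.999, 0.0], [-0.999, 0.038, -0.0], [0.0, -0.0, -1.0]]
wrist_force: [1.0, -0.0, 0.3]
width: 1.003
```

>>> step_arm([
  {"tx": 0.0085, "ty": 0.0577, "tz": 0, "ax": 0, "ay": 0, "az": 0, "claw": 115},
  {"tx": 0.0085, "ty": 0.0577, "tz": 0, "ax": 0, "ay": -0.029, "az": 0, "claw": 115},
  {"tx": 0.0085, "ty": 0.0577, "tz": 0, "ax": 0, "ay": -0.029, "az": 0, "claw": 115},
  {"tx": 0.0085, "ty": 0.0577, "tz": 0, "ax": 0, "ay": -0.029, "az": 0, "claw": 115},
  {"tx": 0.0085, "ty": 0.0577, "tz": 0, "ax": 0, "ay": -0.029, "az": 0, "claw": 115},
  {"tx": 0.0085, "ty": 0.0577, "tz": 0, "ax": 0, "ay": -0.029, "az": 0, "claw": 115},
  {"tx": 0.0085, "ty": 0.0577, "tz": 0, "ax": 0, "ay": -0.029, "az": 0, "claw": 115},
  {"tx": 0.0085, "ty": 0.0577, "tz": 0, "ax": 0, "ay": -0.029, "az": 0, "claw": 115},
  {"tx": 0.0085, "ty": 0.0577, "tz": 0, "ax": 0, "ay": -0.029, "az": 0, "claw": 115},
  {"tx": 0, "ty": 0, "tz": 0, "ax": 0, "ay": -0.029, "az": 0, "claw": 115},
])

```text
clock: 2.65
ee_pos: [0.5608, 0.3528, 0.2197]
tcp_rot: [[-0.034, -0.965, 0.259], [-0.999, 0.035, 0.001], [-0.01, -0.259, -0.966]]
wrist_force: [-0.1, -1.0, 0.3]
width: 0.551
```

```bash
python3 - <<'E'
from tgt import *
n=np.array([-.259,.010,.966]); n/=np.linalg.norm(n)
tcp=np.array([.5836,.3497,.0522])+.003*n
rel(tcp+.08*n,[-.037,-1,0],-n)
import cv2
m=env.camera_model("wrist"); p,d=env.read_camera("wrist"); cv2.imwrite("pics/w2.png",p)
np.savez("w2.npz",p=p,d=d,K=m["intrinsics"],T=m["world_to_cam"])
E
```

```text
t 2.65 pos [0.5608 0.3528 0.2197] w 0.551 F [-0.1 -1.   0.3]
dpos [ 0.0013 -0.0022 -0.0874] rotvec [-0.0108  0.0003 -0.0033]
```

View pics/w2.png

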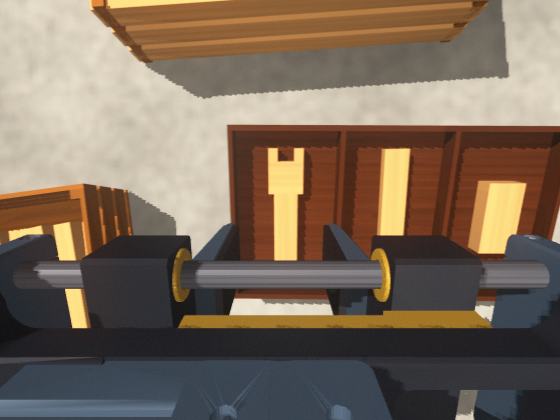

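The wrist view shows the bar's head at (285,170), centred between the fingers at about (215,250) and (345,250). I'll check its position from the wrist depth.

```bash
python3 - <<'E'
from h import *
p,d,K,T=load("w2")
W=world(d,K,T,*np.meshgrid(np.arange(560),np.arange(420)))
hsv=cv2.cvtColor(p,cv2.COLOR_BGR2HSV)
m=(cv2.inRange(hsv,(8,60,150),(28,220,255))>0)
m[:140]=0;m[262:]=0;m[:,:250]=0;m[:,320:]=0
c0=np.array([.5836,.3497,.0522]);n=np.array([-.259,.010,.966]);n/=np.linalg.norm(n);ax=np.array([.965,-.035,.259]);ax/=np.linalg.norm(ax);lat=np.cross(n,ax)
q=W[m]-c0
a,b,h=q@ax,q@lat,q@n
print("h",np.median(h),"a",np.percentile(a,[.5,99.5]))
for lo,hi in [(-.02,.0),(0,.02),(.03,.05),(.05,.06)]:
    s=(a>lo)&(a<hi)&(abs(h-.012)<.006); print(lo,s.sum(),np.percentile(b[s],[1,99]).round(4),np.median(h[s]).round(4))
E
```

```text
h 0.01224845288234573 a [-0.05453999  0.07440599]
-0.02 365 [-0.0108  0.0136] 0.0123
0 411 [-0.0117  0.0142] 0.0123
0.03 614 [-0.0169  0.0194] 0.0123
0.05 337 [-0.0177  0.0192] 0.0124
```

>>> step_arm([
  {"tx": 0.0005, "ty": -0.0005, "tz": -0.029, "ax": -0.0036, "ay": 0, "az": -0.001, "claw": 115},
  {"tx": 0.0005, "ty": -0.0005, "tz": -0.029, "ax": -0.0036, "ay": 0, "az": -0.001, "claw": 115},
  {"tx": 0.0003, "ty": -0.0002, "tz": -0.0294, "ax": -0.0036, "ay": 0, "az": -0.001, "claw": 115},
  {"tx": 0.0041, "ty": -0.0002, "tz": -0.0155, "ax": 0, "ay": 0, "az": 0, "claw": 115},
  {"tx": 0.0041, "ty": -0.0002, "tz": -0.0155, "ax": 0, "ay": 0, "az": 0, "claw": 115},
  {"tx": 0.0041, "ty": -0.0002, "tz": -0.0155, "ax": 0, "ay": 0, "az": 0, "claw": 115},
  {"tx": 0.0041, "ty": -0.0002, "tz": -0.0155, "ax": 0, "ay": 0, "az": 0, "claw": 115},
  {"tx": 0.0041, "ty": -0.0001, "tz": -0.0153, "ax": 0, "ay": 0, "az": 0, "claw": 115},
  {"tx": 0, "ty": 0, "tz": 0, "ax": 0, "ay": 0, "az": 0, "claw": 115},
  {"tx": 0, "ty": 0, "tz": 0, "ax": 0, "ay": 0, "az": 0, "claw": 115},
])

```text
clock: 3.95
ee_pos: [0.5827, 0.3476, 0.0554]
tcp_rot: [[-0.04, -0.965, 0.258], [-0.999, 0.038, -0.011], [0.001, -0.258, -0.966]]
wrist_force: [0.0, 0.0, -0.4]
width: 0.55
```

>>> step_arm([
  {"tx": 0, "ty": 0.003, "tz": 0, "ax": 0, "ay": 0, "az": 0, "claw": 115},
  {"tx": 0, "ty": 0, "tz": 0, "ax": 0, "ay": 0, "az": 0, "claw": 160},
  {"tx": 0, "ty": 0, "tz": 0, "ax": 0, "ay": 0, "az": 0, "claw": 255},
  {"tx": 0, "ty": 0, "tz": 0, "ax": 0, "ay": 0, "az": 0, "claw": 255},
  {"tx": 0, "ty": 0, "tz": 0, "ax": 0, "ay": 0, "az": 0, "claw": 255},
  {"tx": 0, "ty": 0, "tz": 0, "ax": 0, "ay": 0, "az": 0, "claw": 255},
  {"tx": 0, "ty": 0, "tz": 0, "ax": 0, "ay": 0, "az": 0, "claw": 255},
  {"tx": 0, "ty": 0, "tz": 0, "ax": 0, "ay": 0, "az": 0, "claw": 255},
  {"tx": -0.0013, "ty": 0, "tz": 0.0048, "ax": 0, "ay": 0, "az": 0, "claw": 255},
  {"tx": -0.004, "ty": 0, "tz": 0.015, "ax": 0, "ay": 0, "az": 0, "claw": 255},
])

```text
clock: 5.2
ee_pos: [0.5767, 0.3501, 0.075]
tcp_rot: [[-0.04, -0.966, 0.257], [-0.999, 0.038, -0.012], [0.002, -0.257, -0.966]]
wrist_force: [-0.3, 1.2, -0.7]
width: 0.28
```

>>> step_arm([
  {"tx": -0.004, "ty": 0, "tz": 0.02, "ax": 0, "ay": 0, "az": 0, "claw": 255},
  {"tx": -0.004, "ty": 0, "tz": 0.03, "ax": 0, "ay": 0, "az": 0, "claw": 255},
  {"tx": 0, "ty": 0, "tz": 0.04, "ax": 0, "ay": 0, "az": 0, "claw": 255},
  {"tx": 0, "ty": -0.01, "tz": 0.04, "ax": 0, "ay": 0.02, "az": 0, "claw": 255},
  {"tx": -0.009, "ty": -0.04, "tz": 0.01, "ax": 0, "ay": 0.03, "az": -0.02, "claw": 255},
  {"tx": -0.009, "ty": -0.05, "tz": 0, "ax": 0, "ay": 0.04, "az": -0.02, "claw": 255},
  {"tx": -0.009, "ty": -0.05, "tz": 0, "ax": 0, "ay": 0.04, "az": -0.02, "claw": 255},
  {"tx": -0.009, "ty": -0.05, "tz": 0, "ax": 0, "ay": 0.04, "az": -0.02, "claw": 255},
  {"tx": -0.009, "ty": -0.05, "tz": 0, "ax": 0, "ay": 0.04, "az": -0.02, "claw": 255},
  {"tx": -0.009, "ty": -0.05, "tz": 0, "ax": 0, "ay": 0.04, "az": -0.02, "claw": 255},
])

```text
clock: 6.45
ee_pos: [0.5148, 0.0492, 0.2166]
tcp_rot: [[-0.157, -0.988, 0.009], [-0.987, 0.156, -0.026], [0.024, -0.013, -1.0]]
wrist_force: [-0.1, 0.6, 0.9]
width: 0.283
```

>>> step_arm([
  {"tx": -0.009, "ty": -0.05, "tz": 0, "ax": 0, "ay": 0.012, "az": -0.02, "claw": 255},
  {"tx": -0.009, "ty": -0.05, "tz": 0, "ax": 0, "ay": 0, "az": -0.02, "claw": 255},
  {"tx": -0.009, "ty": -0.05, "tz": 0, "ax": 0, "ay": 0, "az": -0.02, "claw": 255},
  {"tx": -0.005, "ty": -0.05, "tz": 0, "ax": 0, "ay": 0, "az": 0, "claw": 255},
  {"tx": 0, "ty": -0.03, "tz": 0, "ax": 0, "ay": 0, "az": 0, "claw": 255},
  {"tx": 0, "ty": -0.02, "tz": -0.01, "ax": 0, "ay": 0, "az": 0, "claw": 255},
  {"tx": 0, "ty": 0, "tz": -0.02, "ax": 0, "ay": 0, "az": 0, "claw": 255},
  {"tx": 0, "ty": 0, "tz": -0.02, "ax": 0, "ay": 0, "az": 0, "claw": 255},
  {"tx": 0, "ty": 0, "tz": 0, "ax": 0, "ay": 0, "az": 0, "claw": 255},
  {"tx": 0, "ty": 0, "tz": 0, "ax": 0, "ay": 0, "az": 0, "claw": 255},
])

```text
clock: 7.7
ee_pos: [0.4836, -0.1994, 0.1657]
tcp_rot: [[-0.215, -0.977, -0.005], [-0.976, 0.215, -0.027], [0.027, -0.001, -1.0]]
wrist_force: [-0.0, -0.2, -0.4]
width: 0.284
```

```bash
python3 - <<'E'
from tgt import *
import cv2
a=np.radians(-12.5)
rel([.479,-.202,.13],[np.sin(a),-np.cos(a),0],[0,0,-1])
for n in ("wrist","side","scene"):
    m=env.camera_model(n); p,d=env.read_camera(n); cv2.imwrite(f"pics/{n}3.png",p)
    np.savez(n+"3.npz",p=p,d=d,K=m["intrinsics"],T=m["world_to_cam"])
    if n!="wrist": cv2.imwrite(f"pics/{n}3c.png",cv2.resize(p[80:230,(200 if n=="side" else 100):(400 if n=="side" else 300)],None,fx=4,fy=4,interpolation=2))
E
```

```text
t 7.7 pos [ 0.4836 -0.1994  0.1657] w 0.284 F [-0.  -0.2 -0.4]
dpos [-0.0046 -0.0026 -0.0357] rotvec [ 0.0266 -0.0046 -0.0016]
```

View pics/wrist3.png

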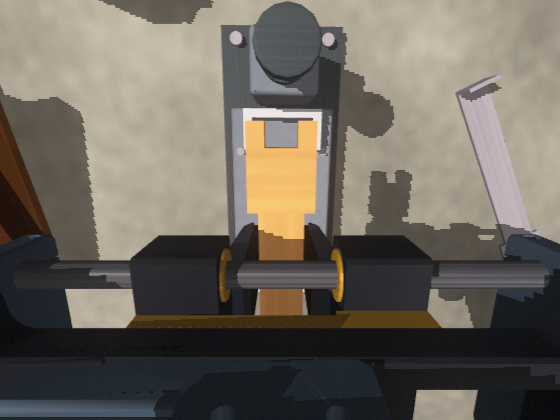

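View pics/side3c.png

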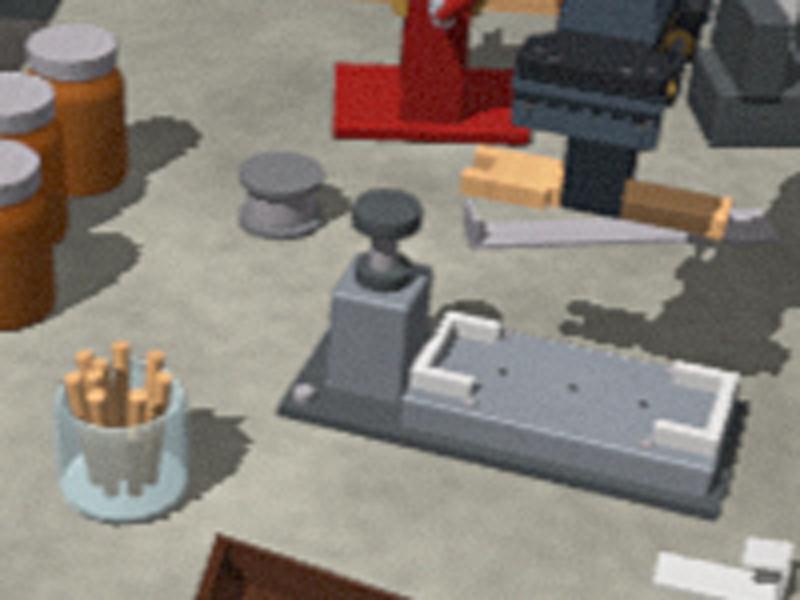

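View pics/scene3c.png

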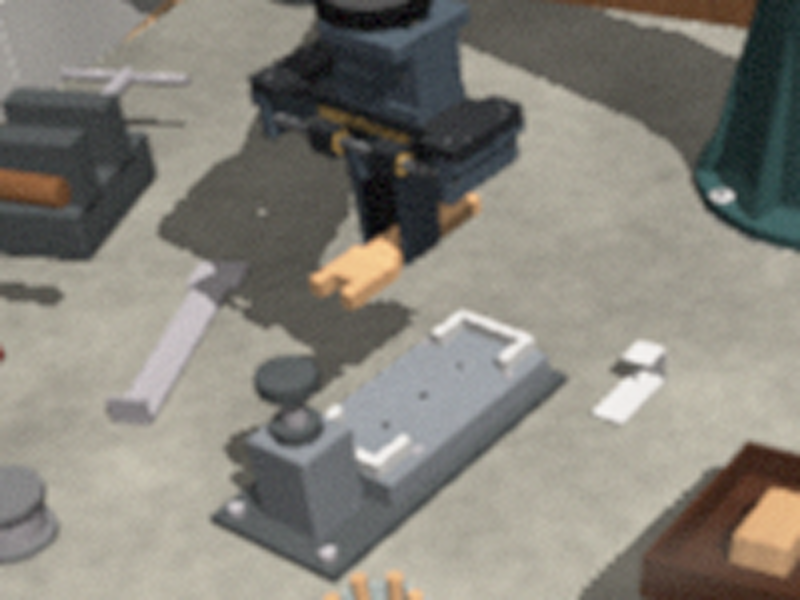

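The bar is held with its head toward the plunger. In the wrist view the head is at (282,165), between the fences, and the views look level. I'll measure its pose in hand and the bed again.

```bash
python3 - <<'E'
from h import *
for n in ("wrist3","side3","scene3"):
    p,d,K,T=load(n); W=world(d,K,T,*np.meshgrid(np.arange(560),np.arange(420)))
    hsv=cv2.cvtColor(p,cv2.COLOR_BGR2HSV)
    m=(cv2.inRange(hsv,(8,60,60),(28,230,255))>0)&(W[...,2]>.155)&(W[...,2]<.19)&(abs(W[...,0]-.48)<.1)&(abs(W[...,1]+.2)<.06)&(d>.1)
    P=W[m].astype(float)
    if n!="wrist3":P=W[m&(hsv[...,2]>120)]
    t=P
    for _ in range(5):
        c=t.mean(0);A=np.c_[t[:,:2]-[.48,-.2],np.ones(len(t))];k=np.linalg.lstsq(A,t[:,2],rcond=None)[0];e=t[:,2]-A@k;t=t[abs(e)<max(.002,1.5*e.std())]
    print(n,len(P),len(t),"slopes",k.round(4),"std",e.std().round(4))
    f=np.radians(-12.5); ax=np.array([np.cos(f),np.sin(f)]);lat=np.array([-ax[1],ax[0]])
    q=t[:,:2]-[.4836,-.1994]; a,b=q@ax,q@lat
    print(" a",np.percentile(a,[.5,99.5]).round(4))
    for lo,hi in [(-.07,-.03),(-.02,.02),(.03,.055),(.05,.08)]:
        s=(a>lo)&(a<hi)
        if s.sum()>8: print("  ",lo,s.sum(),np.percentile(b[s],[1,99]).round(4),np.median(t[s,2]).round(4))
    if n=="wrist3":
        reg=(abs(W[...,2]-.042)<.006)&(hsv[...,2]>170)&(hsv[...,1]<40)&(abs(W[...,0]-.5)<.12)&(abs(W[...,1]+.2)<.08)
        q=W[reg][:,:2]-[.479,-.202]; print("fence a",np.percentile(q@ax,[1,99]),"b",np.percentile(q@lat,[1,99]))
        cap=(abs(W[...,2]-.132)<.004)&(W[...,0]>.56)&(abs(W[...,1]+.23)<.05)&(d>.05)
        print("cap",cv2.minEnclosingCircle(W[cap][:,:2].astype(np.float32)),W[cap][:,2].mean())
E
```

```text
wrist3 8947 8832 slopes [-0.0048 -0.0268  0.1746] std 0.0006
 a [-0.0394  0.0735]
   -0.07 609 [-0.0106  0.0144] 0.1744
   -0.02 1828 [-0.011   0.0148] 0.1745
   0.03 3167 [-0.0166  0.0206] 0.1745
   0.05 2414 [-0.0167  0.0206] 0.1745
fence a [0.05747885 0.09507557] b [-0.0360788   0.03759219]
cap ((0.6042161583900452, -0.22946903109550476), 0.02215087227523327) 0.13216361766987042
side3 474 323 slopes [-0.012  -0.0378  0.1751] std 0.0008
 a [-0.075   0.0731]
   -0.07 104 [-0.0133  0.0121] 0.1751
   -0.02 11 [-0.0124  0.0139] 0.1747
   0.03 91 [-0.021   0.0183] 0.175
   0.05 61 [-0.0206  0.0192] 0.1748
scene3 284 186 slopes [-0.0123 -0.0476  0.1736] std 0.0009
 a [-0.0708  0.0776]
   -0.07 20 [0.0021 0.0129] 0.1729
   -0.02 31 [-0.0143  0.0132] 0.1739
   0.03 64 [-0.0178  0.0201] 0.1736
   0.05 60 [-0.0179  0.0198] 0.1732
```

>>> step_arm([
  {"tx": -0.0015, "ty": -0.001, "tz": 0, "ax": 0.009, "ay": -0.002, "az": 0, "claw": 255},
  {"tx": -0.0015, "ty": -0.001, "tz": 0, "ax": 0.009, "ay": -0.002, "az": 0, "claw": 255},
  {"tx": -0.0015, "ty": -0.001, "tz": 0, "ax": 0.009, "ay": 0, "az": 0, "claw": 255},
  {"tx": 0, "ty": 0, "tz": -0.02, "ax": 0, "ay": 0, "az": 0, "claw": 255},
  {"tx": 0, "ty": 0, "tz": -0.025, "ax": 0, "ay": 0, "az": 0, "claw": 255},
  {"tx": 0, "ty": 0, "tz": -0.025, "ax": 0, "ay": 0, "az": 0, "claw": 255},
  {"tx": 0, "ty": 0, "tz": -0.02, "ax": 0, "ay": 0, "az": 0, "claw": 255},
  {"tx": 0, "ty": 0, "tz": -0.015, "ax": 0, "ay": 0, "az": 0, "claw": 255},
  {"tx": 0, "ty": 0, "tz": -0.01, "ax": 0, "ay": 0, "az": 0, "claw": 255},
  {"tx": 0, "ty": 0, "tz": 0, "ax": 0, "ay": 0, "az": 0, "claw": 255},
])

```text
clock: 9.1
ee_pos: [0.4786, -0.2025, 0.0497]
tcp_rot: [[-0.215, -0.977, -0.002], [-0.977, 0.215, 0.001], [-0.001, 0.002, -1.0]]
wrist_force: [-0.1, -0.4, -0.4]
width: 0.284
```

>>> step_arm([
  {"tx": 0, "ty": 0, "tz": -0.006, "ax": 0, "ay": 0, "az": 0, "claw": 255},
  {"tx": 0, "ty": 0, "tz": -0.005, "ax": 0, "ay": 0, "az": 0, "claw": 255},
  {"tx": 0, "ty": 0, "tz": -0.003, "ax": 0, "ay": 0, "az": 0, "claw": 255},
  {"tx": 0, "ty": 0, "tz": -0.001, "ax": 0, "ay": 0, "az": 0, "claw": 255},
  {"tx": 0, "ty": 0, "tz": -0.001, "ax": 0, "ay": 0, "az": 0, "claw": 255},
  {"tx": 0, "ty": 0, "tz": 0, "ax": 0, "ay": 0, "az": 0, "claw": 255},
  {"tx": 0, "ty": 0, "tz": 0, "ax": 0, "ay": 0, "az": 0, "claw": 255},
  {"tx": 0, "ty": 0, "tz": 0, "ax": 0, "ay": 0, "az": 0, "claw": 255},
  {"tx": 0, "ty": 0, "tz": 0, "ax": 0, "ay": 0, "az": 0, "claw": 255},
  {"tx": 0, "ty": 0, "tz": 0, "ax": 0, "ay": 0, "az": 0, "claw": 255},
])

```text
clock: 10.35
ee_pos: [0.4787, -0.2026, 0.034]
tcp_rot: [[-0.215, -0.977, -0.001], [-0.977, 0.215, 0.001], [-0.0, 0.001, -1.0]]
wrist_force: [-0.5, -0.3, -0.6]
width: 0.283
```

>>> step_arm([
  {"tx": 0, "ty": 0, "tz": -0.001, "ax": 0, "ay": 0, "az": 0, "claw": 255},
  {"tx": 0, "ty": 0, "tz": 0, "ax": 0, "ay": 0, "az": 0, "claw": 255},
  {"tx": 0, "ty": 0, "tz": 0, "ax": 0, "ay": 0, "az": 0, "claw": 170},
  {"tx": 0, "ty": 0, "tz": 0, "ax": 0, "ay": 0, "az": 0, "claw": 140},
  {"tx": 0, "ty": 0, "tz": 0, "ax": 0, "ay": 0, "az": 0, "claw": 120},
  {"tx": 0, "ty": 0, "tz": 0, "ax": 0, "ay": 0, "az": 0, "claw": 120},
  {"tx": 0, "ty": 0, "tz": 0, "ax": 0, "ay": 0, "az": 0, "claw": 120},
  {"tx": 0, "ty": 0, "tz": 0.005, "ax": 0, "ay": 0, "az": 0, "claw": 120},
  {"tx": 0, "ty": 0, "tz": 0.015, "ax": 0, "ay": 0, "az": 0, "claw": 120},
  {"tx": 0, "ty": 0, "tz": 0.03, "ax": 0, "ay": 0, "az": 0, "claw": 120},
])

```text
clock: 11.6
ee_pos: [0.4783, -0.2023, 0.0837]
tcp_rot: [[-0.215, -0.977, -0.002], [-0.977, 0.215, 0.001], [-0.001, 0.003, -1.0]]
wrist_force: [0.3, 0.2, -0.7]
width: 0.526
```

>>> step_arm([
  {"tx": 0, "ty": 0, "tz": 0.04, "ax": 0, "ay": 0, "az": 0, "claw": 120},
  {"tx": 0, "ty": 0, "tz": 0.04, "ax": 0, "ay": 0, "az": 0, "claw": 120},
  {"tx": 0, "ty": 0, "tz": 0.03, "ax": 0, "ay": 0, "az": 0, "claw": 120},
  {"tx": 0, "ty": 0, "tz": 0, "ax": 0, "ay": 0, "az": 0, "claw": 255},
  {"tx": 0, "ty": 0, "tz": 0, "ax": 0, "ay": 0, "az": 0, "claw": 255},
  {"tx": 0, "ty": 0, "tz": 0, "ax": 0, "ay": 0, "az": 0, "claw": 255},
  {"tx": 0, "ty": 0, "tz": 0, "ax": 0, "ay": 0, "az": 0, "claw": 255},
  {"tx": 0, "ty": 0, "tz": 0, "ax": 0, "ay": 0, "az": 0, "claw": 255},
  {"tx": 0, "ty": 0, "tz": 0, "ax": 0, "ay": 0, "az": 0, "claw": 255},
  {"tx": 0, "ty": 0, "tz": 0, "ax": 0, "ay": 0, "az": 0, "claw": 255},
])

```text
clock: 12.85
ee_pos: [0.4787, -0.2026, 0.193]
tcp_rot: [[-0.215, -0.977, -0.001], [-0.977, 0.215, 0.001], [-0.0, 0.001, -1.0]]
wrist_force: [-0.2, -0.7, 0.5]
width: 0.001
```

```bash
cat > chk.py <<'E'
import sys
from tgt import *
from h import *
tag=sys.argv[1]
a=np.radians(-12.5)
rel([.604,-.2295,.145],[np.sin(a),-np.cos(a),0],[0,0,-1])
for n in ("side","scene"):
    m=env.camera_model(n); p,d=env.read_camera(n)
    o=200 if n=="side" else 100
    cv2.imwrite(f"pics/{n}{tag}.png",cv2.resize(p[60:260,o:o+260],None,fx=3,fy=3,interpolation=2))
    K,T=m["intrinsics"],m["world_to_cam"]
    W=world(d,K,T,*np.meshgrid(np.arange(560),np.arange(420))); hsv=cv2.cvtColor(p,cv2.COLOR_BGR2HSV)
    m=(cv2.inRange(hsv,(8,60,150),(28,230,255))>0)&(abs(W[...,2]-.042)<.006)&(abs(W[...,0]-.48)<.1)&(abs(W[...,1]+.2)<.06)
    ax=np.array([np.cos(a),np.sin(a)]);lat=np.array([-ax[1],ax[0]])
    P=W[m]; q=P[:,:2]-[.479,-.202]; u,v=q@ax,q@lat
    print(n,m.sum(),"u",np.percentile(u,[.5,99.5]).round(4),"tail v",np.percentile(v[u<.02],[2,98]).round(4),"head v",np.percentile(v[u>.03],[2,98]).round(4),"z",np.median(P[:,2]).round(4),np.percentile(P[:,2],[5,95]).round(4))
    c=(W[...,2]>.1)&(W[...,2]<.14)&(np.hypot(W[...,0]-.604,W[...,1]+.2295)<.03)
    print(" cap z",np.percentile(W[c][:,2],[50,95]).round(4) if c.any() else None)
E
python3 chk.py 4
```

```text
t 12.85 pos [ 0.4787 -0.2026  0.193 ] w 0.001 F [-0.2 -0.7  0.5]
dpos [ 0.1253 -0.0269 -0.048 ] rotvec [-0.0006 -0.0013 -0.0012]
side 544 u [-0.0749  0.0727] tail v [-0.0148  0.0136] head v [-0.0208  0.0198] z 0.0426 [0.0372 0.0449]
 cap z [0.1317 0.1339]
scene 321 u [-0.0728  0.074 ] tail v [-0.0134  0.0142] head v [-0.0183  0.0196] z 0.0411 [0.0371 0.0437]
 cap z [0.1303 0.133 ]
```

View pics/side4.png

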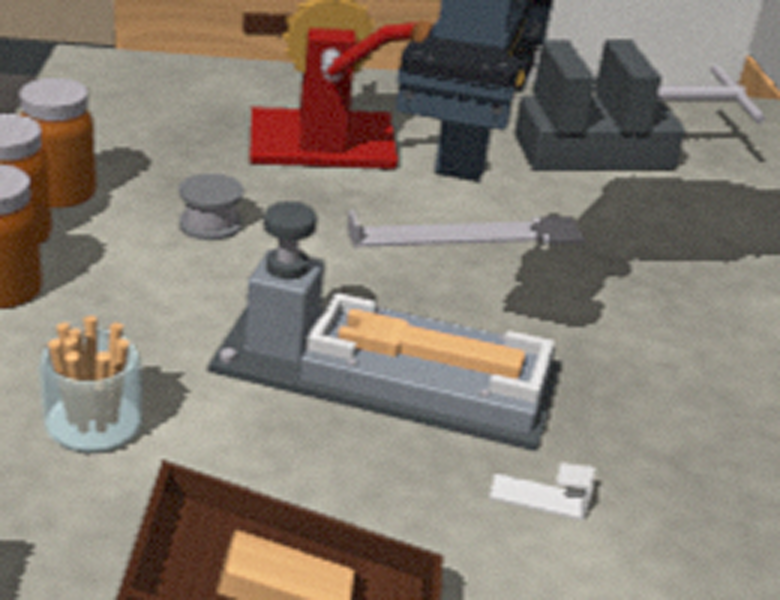

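The bar lies centred and flat between the fences, in the crop at about (435,345). Next I'll move over the cap with the jaws shut.

>>> step_arm([
  {"tx": 0.025, "ty": -0.0054, "tz": 0, "ax": 0, "ay": 0, "az": 0, "claw": 255},
  {"tx": 0.025, "ty": -0.0054, "tz": 0, "ax": 0, "ay": 0, "az": 0, "claw": 255},
  {"tx": 0.025, "ty": -0.0054, "tz": 0, "ax": 0, "ay": 0, "az": 0, "claw": 255},
  {"tx": 0.025, "ty": -0.0054, "tz": 0, "ax": 0, "ay": 0, "az": 0, "claw": 255},
  {"tx": 0.025, "ty": -0.0054, "tz": 0, "ax": 0, "ay": 0, "az": 0, "claw": 255},
  {"tx": 0, "ty": 0, "tz": -0.02, "ax": 0, "ay": 0, "az": 0, "claw": 255},
  {"tx": 0, "ty": 0, "tz": -0.02, "ax": 0, "ay": 0, "az": 0, "claw": 255},
  {"tx": 0, "ty": 0, "tz": -0.01, "ax": 0, "ay": 0, "az": 0, "claw": 255},
  {"tx": 0, "ty": 0, "tz": 0, "ax": 0, "ay": 0, "az": 0, "claw": 255},
  {"tx": 0, "ty": 0, "tz": 0, "ax": 0, "ay": 0, "az": 0, "claw": 255},
])

```text
clock: 14.2
ee_pos: [0.6039, -0.2297, 0.1435]
tcp_rot: [[-0.215, -0.977, -0.001], [-0.977, 0.215, 0.0], [-0.0, 0.001, -1.0]]
wrist_force: [-0.3, 0.4, 0.2]
width: 0.005
```

>>> step_arm([
  {"tx": 0, "ty": 0, "tz": -0.006, "ax": 0, "ay": 0, "az": 0, "claw": 255},
  {"tx": 0, "ty": 0, "tz": -0.005, "ax": 0, "ay": 0, "az": 0, "claw": 255},
  {"tx": 0, "ty": 0, "tz": -0.005, "ax": 0, "ay": 0, "az": 0, "claw": 255},
  {"tx": 0, "ty": 0, "tz": -0.005, "ax": 0, "ay": 0, "az": 0, "claw": 255},
  {"tx": 0, "ty": 0, "tz": -0.005, "ax": 0, "ay": 0, "az": 0, "claw": 255},
  {"tx": 0, "ty": 0, "tz": -0.003, "ax": 0, "ay": 0, "az": 0, "claw": 255},
  {"tx": 0, "ty": 0, "tz": 0, "ax": 0, "ay": 0, "az": 0, "claw": 255},
  {"tx": 0, "ty": 0, "tz": 0, "ax": 0, "ay": 0, "az": 0, "claw": 255},
  {"tx": 0, "ty": 0, "tz": 0, "ax": 0, "ay": 0, "az": 0, "claw": 255},
  {"tx": 0, "ty": 0, "tz": 0, "ax": 0, "ay": 0, "az": 0, "claw": 255},
])

```text
clock: 15.45
ee_pos: [0.6039, -0.2296, 0.1143]
tcp_rot: [[-0.215, -0.977, -0.001], [-0.977, 0.215, 0.0], [-0.0, 0.001, -1.0]]
wrist_force: [-3.4, 0.7, 6.9]
width: 0.002
```

>>> step_arm([
  {"tx": 0, "ty": 0, "tz": -0.003, "ax": 0, "ay": 0, "az": 0, "claw": 255},
  {"tx": 0, "ty": 0, "tz": -0.002, "ax": 0, "ay": 0, "az": 0, "claw": 255},
  {"tx": 0, "ty": 0, "tz": -0.001, "ax": 0, "ay": 0, "az": 0, "claw": 255},
  {"tx": 0, "ty": 0, "tz": -0.001, "ax": 0, "ay": 0, "az": 0, "claw": 255},
  {"tx": 0, "ty": 0, "tz": 0, "ax": 0, "ay": 0, "az": 0, "claw": 255},
  {"tx": 0, "ty": 0, "tz": 0, "ax": 0, "ay": 0, "az": 0, "claw": 255},
  {"tx": 0, "ty": 0, "tz": 0, "ax": 0, "ay": 0, "az": 0, "claw": 255},
  {"tx": 0, "ty": 0, "tz": 0, "ax": 0, "ay": 0, "az": 0, "claw": 255},
  {"tx": 0, "ty": 0, "tz": 0, "ax": 0, "ay": 0, "az": 0, "claw": 255},
  {"tx": 0, "ty": 0, "tz": 0, "ax": 0, "ay": 0, "az": 0, "claw": 255},
])

```text
clock: 16.7
ee_pos: [0.6039, -0.2296, 0.1074]
tcp_rot: [[-0.215, -0.977, -0.001], [-0.977, 0.215, 0.0], [-0.0, 0.001, -1.0]]
wrist_force: [-2.9, 1.6, 10.3]
width: 0.002
```

>>> step_arm([
  {"tx": 0, "ty": 0, "tz": -0.0005, "ax": 0, "ay": 0, "az": 0, "claw": 255},
  {"tx": 0, "ty": 0, "tz": -0.0005, "ax": 0, "ay": 0, "az": 0, "claw": 255},
  {"tx": 0, "ty": 0, "tz": 0, "ax": 0, "ay": 0, "az": 0, "claw": 255},
  {"tx": 0, "ty": 0, "tz": 0, "ax": 0, "ay": 0, "az": 0, "claw": 255},
  {"tx": 0, "ty": 0, "tz": 0, "ax": 0, "ay": 0, "az": 0, "claw": 255},
  {"tx": 0, "ty": 0, "tz": 0, "ax": 0, "ay": 0, "az": 0, "claw": 255},
  {"tx": 0, "ty": 0, "tz": 0, "ax": 0, "ay": 0, "az": 0, "claw": 255},
  {"tx": 0, "ty": 0, "tz": 0, "ax": 0, "ay": 0, "az": 0, "claw": 255},
  {"tx": 0, "ty": 0, "tz": 0, "ax": 0, "ay": 0, "az": 0, "claw": 255},
  {"tx": 0, "ty": 0, "tz": 0, "ax": 0, "ay": 0, "az": 0, "claw": 255},
])

```text
clock: 17.95
ee_pos: [0.604, -0.2297, 0.1072]
tcp_rot: [[-0.215, -0.977, -0.001], [-0.977, 0.215, 0.0], [-0.0, 0.001, -1.0]]
wrist_force: [-7.2, 3.0, 20.1]
width: 0.005
```

```bash
python3 chk.py 5
```

```text
t 17.95 pos [ 0.604  -0.2297  0.1072] w 0.005 F [-7.2  3.  20.1]
dpos [-0.      0.0002  0.0378] rotvec [-0.0004 -0.001  -0.0012]
side 545 u [-0.075  0.073] tail v [-0.0153  0.0135] head v [-0.0209  0.0188] z 0.0426 [0.0373 0.0447]
 cap z [0.1178 0.1377]
scene 323 u [-0.0727  0.0753] tail v [-0.0129  0.0142] head v [-0.0191  0.0195] z 0.041 [0.0372 0.0435]
 cap z [0.1165 0.1381]
```

View pics/side5.png

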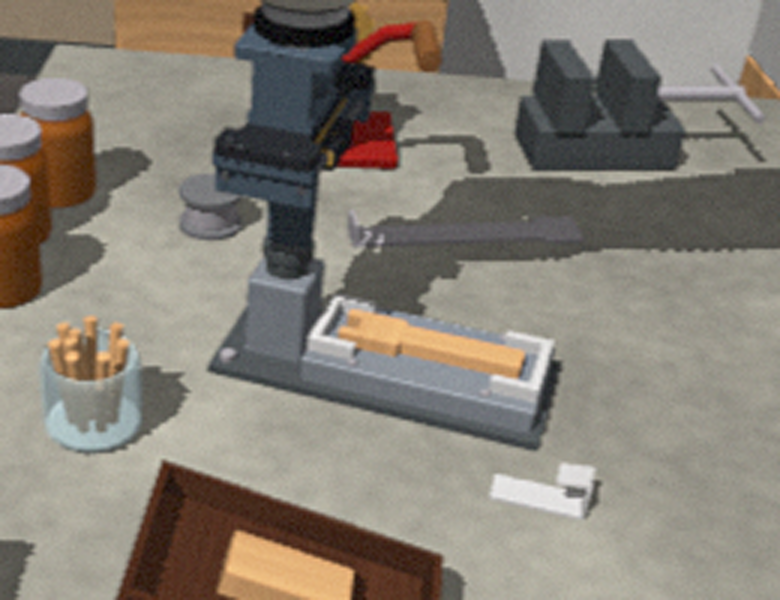

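The force rose to 20 N at z = 0.107, so the plunger is on its stop, and the cap now sits on the housing at (290,262). Next I'll raise the tool gently.

>>> step_arm([
  {"tx": 0, "ty": 0, "tz": 0.004, "ax": 0, "ay": 0, "az": 0, "claw": 255},
  {"tx": 0, "ty": 0, "tz": 0.006, "ax": 0, "ay": 0, "az": 0, "claw": 255},
  {"tx": 0, "ty": 0, "tz": 0.006, "ax": 0, "ay": 0, "az": 0, "claw": 255},
  {"tx": 0, "ty": 0, "tz": 0.006, "ax": 0, "ay": 0, "az": 0, "claw": 255},
  {"tx": 0, "ty": 0, "tz": 0.006, "ax": 0, "ay": 0, "az": 0, "claw": 255},
  {"tx": 0, "ty": 0, "tz": 0.02, "ax": 0, "ay": 0, "az": 0, "claw": 255},
  {"tx": 0, "ty": 0, "tz": 0.03, "ax": 0, "ay": 0, "az": 0, "claw": 255},
  {"tx": 0, "ty": 0, "tz": 0.03, "ax": 0, "ay": 0, "az": 0, "claw": 255},
  {"tx": 0, "ty": 0, "tz": 0, "ax": 0, "ay": 0, "az": 0, "claw": 255},
  {"tx": 0, "ty": 0, "tz": 0, "ax": 0, "ay": 0, "az": 0, "claw": 255},
])

```text
clock: 19.3
ee_pos: [0.6035, -0.2294, 0.214]
tcp_rot: [[-0.215, -0.977, -0.001], [-0.977, 0.215, 0.001], [-0.0, 0.001, -1.0]]
wrist_force: [-0.3, -0.5, -0.8]
width: 0.004
```

```bash
python3 chk.py 6; python3 - <<'E'
from plant import env
import cv2
p,d=env.read_camera("side"); cv2.imwrite("pics/full6.png",p)
E
```

```text
t 19.3 pos [ 0.6035 -0.2294  0.214 ] w 0.004 F [-0.3 -0.5 -0.8]
dpos [ 0.0005 -0.0001 -0.069 ] rotvec [-0.0006 -0.0013 -0.0012]
side 541 u [-0.075   0.0731] tail v [-0.0144  0.013 ] head v [-0.0202  0.0198] z 0.0427 [0.0372 0.0446]
 cap z [0.1315 0.1341]
scene 327 u [-0.0727  0.074 ] tail v [-0.0128  0.0141] head v [-0.0187  0.0199] z 0.041 [0.037  0.0436]
 cap z [0.1304 0.1329]
```

View pics/full6.png

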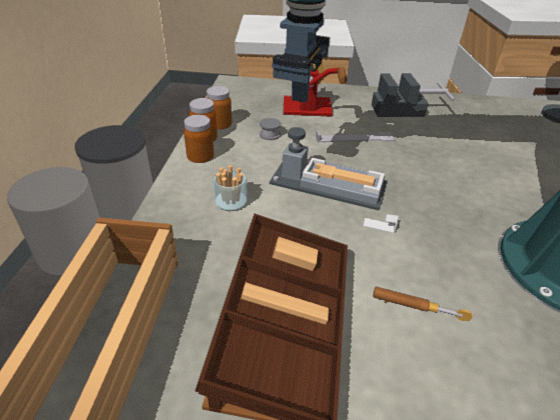

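The bar is on the bed at (345,175) and the plunger is back up at (297,133). The jar stands upright at (231,188), and the block (295,253) and plain bar (285,303) haven't moved. The robot touches nothing, so I'm handing in.

```bash
python3 -c "
from plant import env
print(env.job_done())"
```

```text
the job is handed in; nothing more can be done
None
```

I lifted the end bar out of its compartment and laid it on the punch bed with its head toward the plunger. After letting go, I pushed the plunger down to its stop and let it come back up. The job is handed in at about 19 s of the 54 s allowed; the hand-in reports no verdict.

- **Bar:** both fixed cameras put it within about 1 mm of the bed centre both ways. It is aligned with the bed axis and its top face is at 41–43 mm, which means it lies flat. It did not move during the press.
- **Plunger:** the cap went down about 25 mm, from 132 to 107 mm, and the force rose to 20 N at the stop. It is back up at about 132 mm.
- **Other pieces:** the jar is upright, and the plain bar and short block are where they started. I judged this by eye in the last picture.
- **Robot:** the tool is clear of everything, about 80 mm above the cap.

Two things went less smoothly:
- My first move calls were refused because I left out fields; nothing moved.
- At the grasp the gripper sat about 3 mm off to one side, which I corrected before closing.

No check failed. The two cameras differ by about 1.5 mm in height, which is within calibration.

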